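# Weigh the plum ramekins and index them to the oven

## Robot

A 7-joint arm with a two-finger parallel gripper is mounted at the origin on the work surface. World frame = base frame: x ahead of the robot, y to its left, z up, the work surface at z = 0. Lengths are in mm, angles in rad, forces in N, time in s.
With the tool pointing down it reaches from about 400 to 850 mm from the base axis. Payload 4.5 kg.
Tool frame: the origin (TCP) lies midway between the tips of the shut fingers; the grasp point (between the pads) lies 19 mm behind it; z points along the fingers, y is the line along which they close (so a half turn about z gives the same grasp; the last joint's range is limited). The gripper opens to 88 mm and grips with 3 to 60 N. Pads are 18 mm wide; open, the fingers measure 123 mm over their backs; the gripper's body (75 mm by 187 mm) begins 45 mm behind the grasp point.
Start: joints at [1.148, 0.689, -0.195, 1.565, 0.157, 0.902, -0.215], TCP at [275.705, -560.928, 238.743] pointing down, gripper open.
Joint ranges: [-3.01, 3.01], [-0.46, 2.08], [-1.47, 1.51], [0.13, 2.56], [-1, 4.14], [0.04, 2.09], [-2.66, 2.66]. Speed limits (rad/s): [2.57, 2.57, 3.14, 3.14, 3.14, 3.14, 3.14].

## Interface

Orientations are given as a unit quaternion [w, x, y, z].
In Python, from station import bot, grab_frame, workorder gives the robot as it stands. The module is installed in compiled form; this text tells all that it offers.
- The arm moves only by the tool apply_moves, never from a script. Its argument "targets" is text: rows parted by semicolons, each of 5 numbers parted by spaces: the shift along the tool's x, y, z in mm, then the turn about the tool's z in rad, then the finger opening in mm, from 0 to 88.1. A call has 1 to 8 rows; each row shifts and turns the commanded pose from where the row before left it, along the tool's axes as they then stand; what a row does not reach is not made up. A row lasts 1/10 s, in which the tool goes at most 50 mm and 8.59 degrees, less where a joint would pass 70% of its speed; a pose out of reach is approached as far as the arm can. A call is refused whole if a number of a shift passes 50 or a number of a turn 0.15, either way. A call with a gripper value outside its range is refused whole. The fingers move at their own pace and stop on an object; the grip force is fixed at half the most. Time passes only in rows, so rows that do not move let the fingers close. It gives the time, the measured TCP pose, the force, the opening and the grip force at its end, in the units of the state.
- bot.get_state(): the state, without advancing time (a new reading comes with each control period).
- grab_frame(name): name is "scene" or "top" or "wrist"; returns a dict with "frame" (480x640x3 uint8, red, green, blue), "camera_matrix" (3x3 intrinsics, pixels), "xyz" and "orientation" of the camera in the world. Camera axes: x right, y down, z forward; pixel columns grow to the right and rows downward; lengths in mm; the calibration is good to about 2 mm. A picture is of the moment at which its call begins. There is no depth.
- workorder.finish_job(): hands the job in; it is judged then, once.
The state is a dict: "time": time; "joint_pos": joint angles; "dq": joint speeds; "effort": joint torques, N m; "tcp_pos": TCP position; "eef_rot": TCP orientation; "wrist_force": force on the tool from outside, world axes, zero at the start; "wrist_torque": the same for the moment, N m; "finger_gap": opening from 0.0 (shut) to 1.0 (fully open); "finger_force": force on a finger pad.
Only numpy, scipy, OpenCV 4.12 (cv2) and the standard library are available. Lean on these libraries where they do the work, as an engineer would, in place of code of your own. Each camera call takes 0.05 s, during which the arm holds its last target. There are 200 camera calls.

## Task

Stand all the plum ramekins from the baking sheet upright in the round steel carrier on the turntable, then hang the loaded carrier by its eye on the spring balance's hook, let go and wait for a good second after it has stopped bobbing. Then set the carrier, with all its ramekins, back on the middle of the turntable, and after that turn the turntable by its black peg a quarter turn anticlockwise until it rests in the other detent, with the peg at the orange mark. Leave the jam jar, the bowl and the sugar shaker where they are.

Things in the scene. Friction and masses are not known exactly. Their poses are not given: they have to be found in the camera images.
- tray: Round steel carrier dish, 210 mm across, about 0.32 kg; floor 4 mm thick and 200 mm wide inside, thin rim up to 20 mm. Origin: centre of its underside. From its middle rises a 12 mm stem, then a closed wire eye (8 mm wire, 74 to 138 mm up, 40 mm wide outside), a neck and a blue knob (top 182 mm up). The eye lies in the carrier's own y-z plane: it opens along the carrier's x. Starts on the turntable.
- tray_knob (a point): Centre of the carrier's blue knob (22 mm square, 32 mm tall, faces along the carrier's x and y), 166 mm above the carrier's underside: the place to hold it.
- tray_eye (a point): The point inside the carrier's eye, under the peak of its top wire, where a hook bears: 130 mm above the underside, 36 mm below the knob's centre. Inside, the eye is 24 mm wide and 48 mm high, so its bottom wire's upper side is 48 mm below this point.
- hook_seat (a point): Spring balance hook: level steel rod, 8 mm thick, from a red carriage on a white post to a shallow V seat. This point: top of the rod in the bottom of the V, 214 mm up when unloaded, sinking with the hook (rod's lower side 8 mm below). Its +x runs along the rod from tip to post, z up. Post front face 155 mm along +x, post top 245 mm up; nothing above the rod.
- hook_tip (a point): Top of the hook's upturned tip: 20 mm before the seat (along the hook's -x) and 14 mm higher than it.
- scale (a joint): How far the sprung hook has gone down, in m: 0 unloaded, stop at 0.060. Spring 160 N/m after about 0.6 N of preload, lightly damped: it bobs for a second or two when loaded (the loaded carrier sinks it some 20 to 50 mm).
- turntable (a joint): Turntable angle in rad, growing anticlockwise seen from above: 0 as it starts (peg beside the black mark on the grey base), pi/2 at the other detent (peg beside the orange mark). A spring pulls it into the nearer of these two detents, more strongly the closer it is (up to about 0.24 N m, so 2 N at the peg); both are end stops.
- turn_peg (a point): Black upright round peg on the turntable's plate for turning it: 16 mm thick, 62 mm tall above the plate, 130 mm from the turning axis. This point is on its axis, 42 mm above the plate (77 mm above the counter).
- turn_center (a point): Centre of the turntable's white plate on its top face, 35 mm above the counter, on the turning axis. The plate is flat, 290 mm across, on a grey base disc 340 mm across and 12 mm high. Its axes turn with the plate.
- jam: Bystander: amber jam jar, 56 mm across, 85 mm tall, to be left alone. Origin: centre of its underside.
- bowl: Bystander: small steel bowl, 90 mm across, 45 mm high, to be left alone. Origin: centre of its underside.
- shaker: Bystander: aluminium sugar shaker, 42 mm across, 80 mm tall, to be left alone. Origin: centre of its underside.
- pot_a_center (a point): White round ramekin filled with plum halves, 52 mm across, 36 mm tall, 60 to 120 g; solid all through. This point is its centre, 18 mm above its underside; its z is up. It starts on the baking sheet (4 mm thick) on the counter. May be absent.
- pot_b_center (a point): White round ramekin filled with plum halves, 52 mm across, 36 mm tall, 60 to 120 g; solid all through. This point is its centre, 18 mm above its underside; its z is up. It starts on the baking sheet (4 mm thick) on the counter. May be absent.
- pot_c_center (a point): White round ramekin filled with plum halves, 52 mm across, 36 mm tall, 60 to 120 g; solid all through. This point is its centre, 18 mm above its underside; its z is up. It starts on the baking sheet (4 mm thick) on the counter. May be absent.
- pot_d_center (a point): White round ramekin filled with plum halves, 52 mm across, 36 mm tall, 60 to 120 g; solid all through. This point is its centre, 18 mm above its underside; its z is up. It starts on the baking sheet (4 mm thick) on the counter. May be absent.

How it is judged:
By the outcome, as a careful person would: the job done as asked, in the order asked, and still so for the second after the job is handed in, with the robot touching nothing.
Of pot_a, pot_b, pot_c, pot_d only 2 to 4 are there at a start; the rules pass over those that are not, and their reading is None.
At some moment in a run one of pot_a, pot_b, pot_c, pot_d may be knocked a few centimetres aside while the robot is not near it.
It also fails if it takes over 210 s, if anything falls off the work surface, if the arm or the gripper's body presses on something with over 40 N, if the wrist force passes 120 N, or if a joint passes its speed limit or range.

## Working session

There is one attempt and no reset: what is moved stays moved. The work goes in short steps, Python scripts to look and compute and a tool call to move; the robot and the scene stay as the last step left them, time stands still between calls to the robot, and variables do not carry over. Pictures are saved under pics/ and viewed, at most 16 in all, crops included, and the job is handed in when it is done.

Besides the shell and the picture viewer there is one more tool, called after "Call:" as name(argument=value, ...) on one line, values as JSON. apply_moves: Moves the arm, as the interface text tells. Its arguments: {"type":"object","properties":{"targets":{"type":"string"}},"required":["targets"]}

```bash
mkdir -p pics; cat > h.py <<'E'
import numpy as np, cv2
from scipy.spatial.transform import Rotation as R
from station import bot, grab_frame, workorder
def q(o): return R.from_quat([o[1],o[2],o[3],o[0]])
def snap(n,f):
    d=grab_frame(n); cv2.imwrite('pics/'+f,d['frame'][:,:,::-1]); 
    import pickle; pickle.dump(d,open('pics/'+f[:-4]+'.pkl','wb')); return d
def load(f):
    import pickle; return pickle.load(open('pics/'+f+'.pkl','rb'))
def ray(d,u,v,z):
    K=np.array(d['camera_matrix']); r=q(d['orientation']).apply(np.linalg.inv(K)@[u,v,1]); o=np.array(d['xyz'])
    return (o+r*(z-o[2])/r[2]).round(1)
def proj(d,p):
    c=q(d['orientation']).inv().apply(np.array(p)-d['xyz']); x=np.array(d['camera_matrix'])@c; return (x[:2]/x[2]).round(1)
def st():
    s=bot.get_state(); T=q(s['eef_rot']); return s,T
def to(p,s=None):  # shift in tool axes to world p
    s,T=st(); return T.inv().apply(np.array(p)-s['tcp_pos']).round(1)
E
python3 - <<'E'
from h import *
for n in('scene','top'):
    d=snap(n,n+'1.png'); print(n,d['xyz'],d['orientation'],d['camera_matrix'])
s,T=st(); print(s); print(T.as_matrix().round(3))
E
```

```text
scene [1278.55107042  263.84232173  873.00171578] [-0.21560335  0.48001347  0.77843632 -0.34225598] [[459.98810384   0.         319.26018918]
 [  0.         459.98810384 235.59854732]
 [  0.           0.           1.        ]]
top [ 450.38247838  -69.59320992 1135.08769119] [-0.02796788  0.71616883 -0.69583816  0.04614386] [[534.60606964   0.         320.48226642]
 [  0.         534.60606964 235.14514633]
 [  0.           0.           1.        ]]
{'time': 0.1, 'joint_pos': array([ 1.14780333,  0.68990469, -0.19451049,  1.56618317,  0.15730282,
        0.90249347, -0.21515008]), 'dq': array([-0.00067629, -0.00129874,  0.00094857, -0.00229281, -0.00023454,
       -0.00022832,  0.00189816]), 'effort': array([-3.70115289e-03, -5.28503215e+01, -1.27177566e+00, -1.53839064e+01,
       -5.26238023e-02,  2.01482791e-03,  5.17000228e-05]), 'tcp_pos': array([ 275.39026442, -560.45852664,  238.00227995]), 'eef_rot': array([-7.62631773e-04,  9.74028856e-01,  2.26422502e-01, -2.39535516e-04]), 'wrist_force': array([-0.12695022,  0.57043089,  0.38584766]), 'wrist_torque': array([0.00236224, 0.00830057, 0.02717307]), 'finger_force': 0.0, 'finger_gap': 1.0018877663789854}
[[ 0.897  0.441 -0.001]
 [ 0.441 -0.897  0.001]
 [-0.    -0.002 -1.   ]]
```

View pics/top1.png

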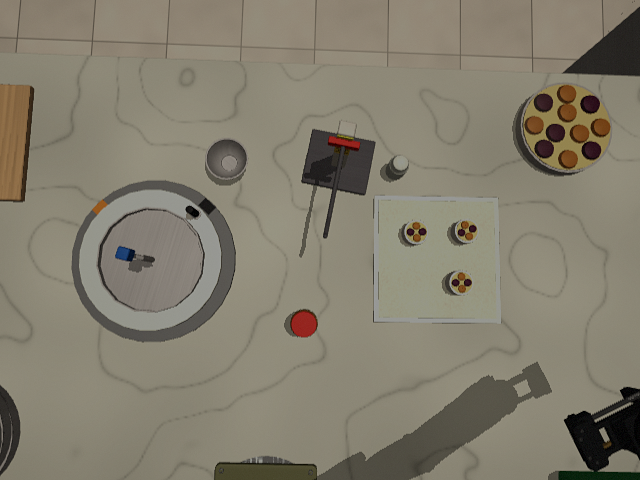

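View pics/scene1.png

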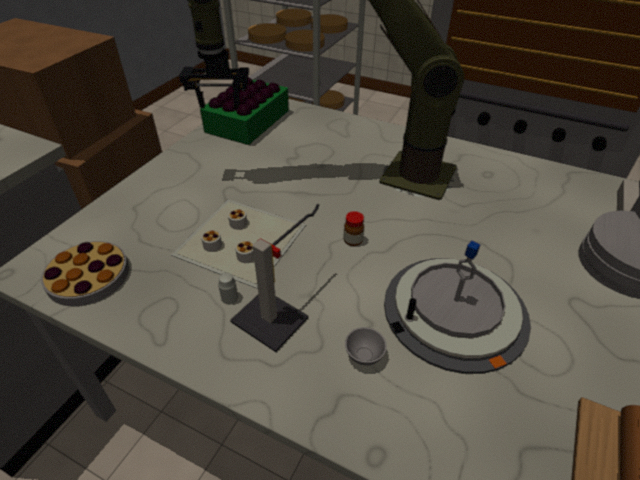

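Three ramekins are on the sheet, at top-view pixels (416,232), (466,231) and (460,283). The knob is at (125,254), the peg at (192,211), the hook tip near (326,236) and the jam jar at (304,323).

```bash
python3 - <<'E'
from h import *
d=load('top1')
for n,u,v,z in [('p1',416,232,40),('p2',466,231,40),('p3',460,283,40),('jam',304,323,85),('shaker',400,166,80),('bowl',227,160,45),('basedisc',154,261,12),('plateL',79,260,35),('plateR',220,260,35),('plateT',150,189,35),('plateB',150,331,35),('knobtop',123,253,217),('pegtop',190,210,97),('tip',326,236,228),('rodpost',341,152,214),('carriage',344,143,214),('posttop',347,128,245),('dark mark',206,207,12),('orange',100,207,12)]:
    print(n,ray(d,u,v,z))
f=d['frame'].astype(int)
# red/blue/white blobs
hsv=cv2.cvtColor(d['frame'],cv2.COLOR_RGB2HSV)
def cen(m,n):
    k,_,s,c=cv2.connectedComponentsWithStats(m.astype(np.uint8)); 
    for i in range(1,k):
        if s[i,4]>25: print(n,s[i],c[i].round(1))
H,S,V=hsv[...,0],hsv[...,1],hsv[...,2]
cen((H>100)&(H<125)&(S>150),'blue'); cen(((H<6)|(H>174))&(S>170)&(V>100),'red')
# plate ellipse
m=((S<25)&(V>185)); cen(m,'white')
a=d['frame'][180:345,60:245]; cv2.imwrite('pics/c1.png',cv2.resize(np.hstack([a[:,:,::-1],d['frame'][110:275,260:445,::-1]]),None,fx=2.1,fy=2.1,interpolation=cv2.INTER_CUBIC))
E
```

```text
p1 [ 578.6 -293.9   40. ]
p2 [ 583.9 -398.3   40. ]
p3 [ 475.8 -385.7   40. ]
jam [389.  -67.8  85. ]
shaker [ 707.1 -252.1   80. ]
bowl [716.1 101.8  45. ]
basedisc [504.3 248.7  12. ]
plateL [500.9 393.6  35. ]
plateR [509.2 108.2  35. ]
plateT [651.9 259.3  35. ]
plateB [362.1 241.7  35. ]
knobtop [506.6 243.8 217. ]
pegtop [601.6 160.9  97. ]
tip [ 545.  -101.1  228. ]
rodpost [ 696.2 -124.1  214. ]
carriage [ 712.6 -129.   214. ]
posttop [ 730.3 -131.6  245. ]
dark mark [621.5 146.6  12. ]
orange [614.4 367.9  12. ]
blue [115 247  20  14 198] [124.6 253.4]
red [329 136  31  13 190] [343.8 142. ]
red [291 311  26  26 510] [303.5 323.8]
```

View pics/c1.png

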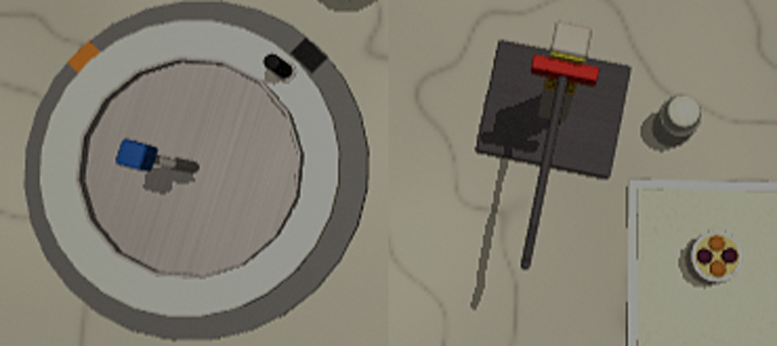

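Call:
apply_moves(targets="32 -8.5 14 0 88; 32 -8.5 14 0 88; 32 -8.5 14 0 88; 32 -8.5 14 0 88; 32 -8.5 14 0 88; 32 -8.5 14 0 88; 32 -8.5 14 0 88; 32 -8.5 14 0 88")

```text
time: 0.9
tcp_pos: [476.1, -385.9, 125.8]
eef_rot: [-0.0, 0.974, 0.226, -0.0]
wrist_force: [-0.5, -0.0, -0.1]
finger_gap: 0.997
finger_force: 0.0
```

Call:
apply_moves(targets="0 0 0 0 88; 0 0 0 0 88; 0 0 0 0 88")

```text
time: 1.2
tcp_pos: [474.2, -388.4, 126.8]
eef_rot: [0.0, 0.974, 0.225, -0.001]
wrist_force: [-0.2, -1.3, 0.9]
finger_gap: 0.998
finger_force: 0.0
```

```bash
python3 - <<'E'
from h import *
d=snap('wrist','w1.png'); s,T=st(); print(s['tcp_pos'],d['xyz'],T.as_matrix().round(3)); 
for p in [(475.8,-385.7,40),(583.9,-398.3,40)]: print(proj(d,p))
t=load('top1')
print(ray(t,151.7,259.8,50), proj(t,(506,250,201)),proj(t,(506,250,217)))
E
```

```text
[ 474.08278002 -388.74214507  127.03541103] [ 544.83222753 -354.78066838  273.32378341] [[ 0.899  0.439 -0.001]
 [ 0.439 -0.899 -0.001]
 [-0.001  0.001 -1.   ]]
[313.2 236.4]
[421.7  75.3]
[504.8 242.6  50. ] [122.5 253.9] [119.3 253.2]
```

View pics/w1.png

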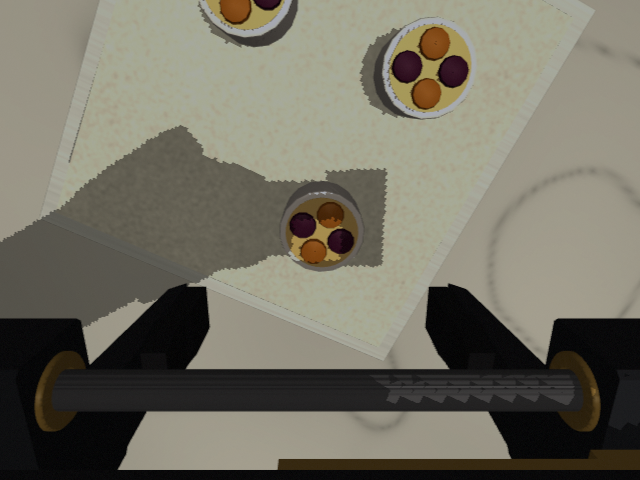

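The wrist view shows the near ramekin at (321,228) and the next one at (428,67). The first lies about 6 mm ahead along tool x.

Call:
apply_moves(targets="6 1 20 0 88; 0 0 30 0 88; 0 0 30 0 88; 0 0 25 0 88; 0 0 13 0 88; 0 0 0 0 88; 0 0 0 0 45; 0 0 0 0 45")

```text
time: 2.05
tcp_pos: [482.0, -386.2, 10.2]
eef_rot: [0.001, 0.974, 0.226, 0.001]
wrist_force: [-0.1, -0.4, 0.4]
finger_gap: 0.837
finger_force: 0.0
```

Call:
apply_moves(targets="0 0 0 0 45; 0 0 0 0 45; 0 0 0 0 45; 0 0 0 0 45")

```text
time: 2.45
tcp_pos: [481.8, -385.7, 9.4]
eef_rot: [0.001, 0.974, 0.226, 0.0]
wrist_force: [0.3, -0.8, 3.7]
finger_gap: 0.584
finger_force: 30.0
```

Call:
apply_moves(targets="0 0 -20 0 45; 0 0 -30 0 45; 0 0 -32 0 45; 0 0 -32 0 45; 0 0 -32 0 45; 0 0 -32 0 45; 0 0 -32 0 45; 0 0 -30 0 45")

```text
time: 3.25
tcp_pos: [480.9, -384.9, 250.0]
eef_rot: [-0.0, 0.974, 0.227, -0.0]
wrist_force: [0.1, -0.1, -1.3]
finger_gap: 0.586
finger_force: 30.0
```

Call:
apply_moves(targets="16 -31.4 0 0 45; 16 -31.4 0 0 45; 16 -31.4 0 0 45; 16 -31.4 0 0 45; 16 -31.4 0 0 45; 16 -31.4 0 0 45; 16 -31.4 0 0 45; 16 -31.4 0 0 45")

```text
time: 4.05
tcp_pos: [484.8, -101.8, 248.6]
eef_rot: [-0.0, 0.974, 0.226, -0.0]
wrist_force: [0.4, 0.0, -0.9]
finger_gap: 0.585
finger_force: 30.0
```

Call:
apply_moves(targets="16 -31.4 0 0 45; 16 -31.4 0 0 45; 16 -31.4 0 0 45; 16 -31.4 0 0 45; 16 -31.4 0 0 45; 16 -31.4 0 0 45; 16 -31.4 0 0 45; 16 -31.4 0 0 45")

```text
time: 4.85
tcp_pos: [488.8, 179.8, 248.5]
eef_rot: [0.0, 0.974, 0.227, -0.0]
wrist_force: [0.6, -0.5, -1.0]
finger_gap: 0.586
finger_force: 30.0
```

Call:
apply_moves(targets="0 0 0 -0.148 45; 0 0 0 -0.148 45; 0 0 0 -0.148 45; 0 0 0 -0.148 45; 0 0 0 -0.148 45; 0 0 0 -0.148 45; 0 0 0 0 45; 0 0 0 0 45")

```text
time: 5.65
tcp_pos: [489.2, 178.3, 248.5]
eef_rot: [-0.0, 0.783, 0.621, -0.0]
wrist_force: [-0.7, -0.1, -0.9]
finger_gap: 0.583
finger_force: 30.0
```

```bash
python3 - <<'E'
from h import *
d=snap('wrist','w2.png'); s,T=st(); print(s['tcp_pos'],s['finger_gap'],s['wrist_force'],d['xyz'],T.as_matrix().round(3)); print(proj(d,(506,243,217)),proj(d,(506,243,39)),proj(d,(506,250,35)))
E
```

```text
[489.27115093 178.39190226 248.56449489] 0.5804830324551664 [-0.32805355 -0.25796771 -0.20715431] [508.17460706 252.95137162 395.07418678] [[ 0.227  0.974 -0.   ]
 [ 0.974 -0.227 -0.   ]
 [-0.    -0.    -1.   ]]
[318.2 132.1] [318.  119.8] [316.2 111.4]
```

View pics/w2.png

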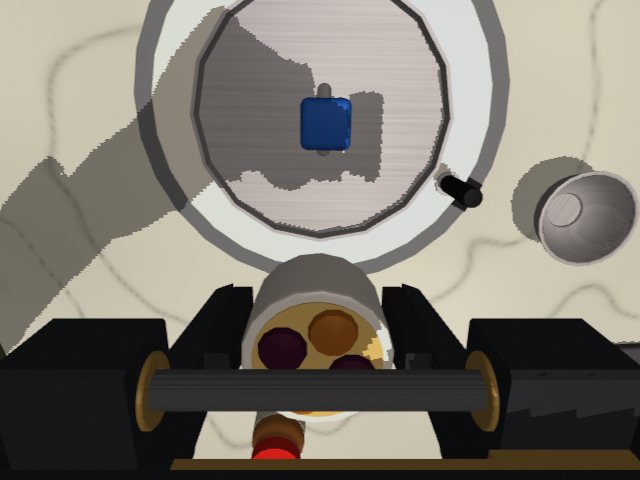

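The knob is centred at (326,124), with its faces square to the image. The eye wire lies along image-vertical, so the carrier's y runs along yaw 77°, and its centre is about (510.5, 245.5). I'll place the pots at 240°, 120° and 0°, with tool x pointing outward.

Call:
apply_moves(targets="0 0 0 -0.149 45; 0 0 0 -0.149 45; 0 0 0 -0.149 45; 0 0 0 -0.149 45; 0 0 0 -0.149 45; 0 0 0 -0.149 45; 0 0 0 -0.149 45; 0 0 0 -0.149 45")

```text
time: 6.5
tcp_pos: [489.3, 178.4, 248.6]
eef_rot: [0.0, 0.296, 0.955, -0.0]
wrist_force: [-0.1, 0.1, -0.7]
finger_gap: 0.583
finger_force: 30.0
```

Call:
apply_moves(targets="0 0 0 -0.149 45; 0 0 0 -0.149 45; 0 0 0 -0.149 45; 0 0 0 -0.149 45; 0 0 0 -0.149 45; 0 0 0 -0.149 45; 0 0 0 -0.149 45; 0 0 0 -0.149 45")

```text
time: 7.3
tcp_pos: [489.3, 178.3, 248.5]
eef_rot: [-0.0, -0.291, 0.957, -0.0]
wrist_force: [-0.7, -0.3, -0.8]
finger_gap: 0.581
finger_force: 30.0
```

Call:
apply_moves(targets="0 0 0 -0.149 45; 0 0 0 -0.149 45; 0 0 0 -0.149 45; 0 0 0 0 45; 0 0 0 0 45")

```text
time: 7.8
tcp_pos: [489.3, 178.5, 248.4]
eef_rot: [-0.0, -0.492, 0.87, -0.0]
wrist_force: [-0.4, 0.5, -1.2]
finger_gap: 0.583
finger_force: 30.0
```

```bash
python3 - <<'E'
from h import *
s,T=st(); print(s['tcp_pos'],s['joint_pos'].round(2),T.as_matrix().round(3),to((477.5,188.3,45)))
E
```

```text
[489.32447106 178.46182068 248.4271117 ] [ 0.21  0.77 -1.16  1.84  0.8   1.09  1.34] [[-0.515 -0.857 -0.001]
 [-0.857  0.515 -0.   ]
 [ 0.001  0.    -1.   ]] [ -2.5  15.1 203.4]
```

Call:
apply_moves(targets="-2.5 15 10 0 45; 0 0 35 0 45; 0 0 35 0 45; 0 0 35 0 45; 0 0 35 0 45; 0 0 30 0 45; 0 0 15 0 45; 0 0 6 0 45")

```text
time: 8.6
tcp_pos: [477.3, 187.8, 46.2]
eef_rot: [-0.001, -0.493, 0.87, -0.0]
wrist_force: [-0.0, 0.1, -0.5]
finger_gap: 0.58
finger_force: 30.0
```

Call:
apply_moves(targets="0 0 2 0 45; 0 0 0 0 45")

```text
time: 8.8
tcp_pos: [478.2, 188.7, 46.3]
eef_rot: [0.001, -0.494, 0.87, -0.0]
wrist_force: [-0.6, 0.6, -0.5]
finger_gap: 0.576
finger_force: 30.0
```

Call:
apply_moves(targets="0 0 1.5 0 45; 0 0 0 0 45")

```text
time: 9.0
tcp_pos: [478.3, 188.5, 44.8]
eef_rot: [0.001, -0.494, 0.869, -0.0]
wrist_force: [-0.1, -0.6, -1.0]
finger_gap: 0.584
finger_force: 30.0
```

Call:
apply_moves(targets="0 0 0 0 70; 0 0 0 0 70; 0 0 0 0 70; 0 0 -15 0 70; 0 0 -35 0 70; 0 0 -40 0 80; 0 0 -40 0 88; 0 0 -40 0 88")

```text
time: 9.8
tcp_pos: [477.4, 188.3, 215.8]
eef_rot: [-0.0, -0.495, 0.869, 0.0]
wrist_force: [1.3, 0.5, -0.3]
finger_gap: 0.994
finger_force: 0.0
```

Call:
apply_moves(targets="0 0 -30 0.149 88; 0 0 0 0.149 88; 0 0 0 0.149 88; 0 0 0 0.149 88; 0 0 0 0.149 88; 0 0 0 0.149 88; 0 0 0 0.149 88; 0 0 0 0.149 88")

```text
time: 10.6
tcp_pos: [477.5, 188.4, 244.3]
eef_rot: [-0.0, 0.082, 0.997, -0.0]
wrist_force: [0.6, -0.2, -0.2]
finger_gap: 1.001
finger_force: 0.0
```

Call:
apply_moves(targets="0 0 0 0.149 88; 0 0 0 0.149 88; 0 0 0 0.149 88; 0 0 0 0.149 88; 0 0 0 0.149 88; 0 0 0 0.149 88; 0 0 0 0.149 88; 0 0 0 0.149 88")

```text
time: 11.4
tcp_pos: [477.5, 188.5, 244.3]
eef_rot: [-0.0, 0.627, 0.779, 0.0]
wrist_force: [-1.3, 0.6, -0.8]
finger_gap: 1.0
finger_force: 0.0
```

```bash
python3 - <<'E'
from h import *
s,T=st(); print(s['tcp_pos'],s['joint_pos'].round(2),T.as_matrix().round(3),to((580,-396,248)))
d=snap('top','t2.png')
c=d['frame'][180:345,60:245]; e=d['frame'][190:330,365:520]
cv2.imwrite('pics/c2.png',np.hstack([cv2.resize(c[:,:,::-1],(400,357)),cv2.resize(e[:,:,::-1],(395,357))]))
E
```

```text
[477.47582588 188.54019571 244.27872096] [-0.16  0.57 -0.48  1.88  0.36  0.78 -0.63] [[-0.214  0.977 -0.   ]
 [ 0.977  0.214  0.   ]
 [ 0.    -0.    -1.   ]] [-592.9  -24.8   -3.8]
```

View pics/c2.png

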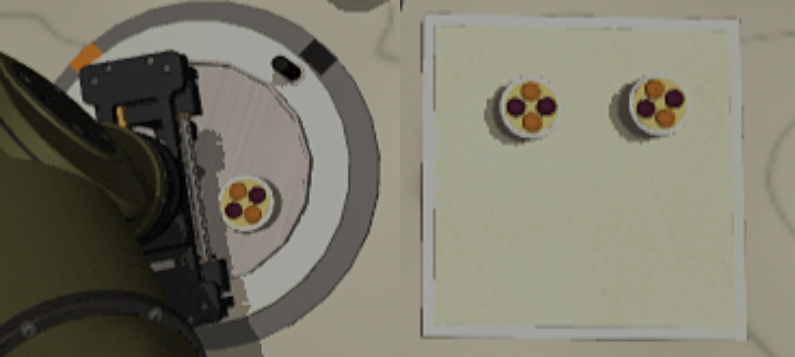

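The first pot is in the carrier, and the other two haven't moved.

Call:
apply_moves(targets="-37.4 -1 0 0 88; -37.4 -1 0 0 88; -37.4 -1 0 0 88; -37.4 -1 0 0 88; -37.4 -1 0 0 88; -37.4 -1 0 0 88; -37.4 -1 0 0 88; -37.4 -1 0 0 88")

```text
time: 12.25
tcp_pos: [535.5, -106.6, 244.3]
eef_rot: [-0.0, 0.624, 0.782, 0.0]
wrist_force: [0.2, 0.8, -0.6]
finger_gap: 0.997
finger_force: 0.0
```

Call:
apply_moves(targets="-37.4 -1 0 0 88; -37.4 -1 0 0 88; -37.4 -1 0 0 88; -37.4 -1 0 0 88; -37.4 -1 20 0 88; -37.4 -1 30 0 88; -37.4 -1 30 0 88; -37.4 -1 30 0 88")

```text
time: 13.05
tcp_pos: [593.4, -400.3, 133.0]
eef_rot: [-0.0, 0.624, 0.782, 0.0]
wrist_force: [-0.2, 0.0, 0.7]
finger_gap: 0.996
finger_force: 0.0
```

Call:
apply_moves(targets="0 0 0 0 88; 0 0 0 0 88")

```text
time: 13.25
tcp_pos: [592.5, -398.9, 132.7]
eef_rot: [-0.001, 0.625, 0.781, 0.0]
wrist_force: [0.7, 1.0, 0.5]
finger_gap: 0.997
finger_force: 0.0
```

```bash
python3 - <<'E'
from h import *
s,T=st(); d=snap('wrist','w3.png'); print(s['tcp_pos'],T.as_matrix().round(3),to((589,-399,9)),proj(d,(589,-399,40)),proj(d,(584,-295,40)))
cv2.imwrite('pics/w3s.png',cv2.resize(d['frame'][:,:,::-1],(400,300)))
E
```

```text
[ 592.4953445  -398.94548455  132.6877521 ] [[-0.219  0.976 -0.002]
 [ 0.976  0.219  0.002]
 [ 0.002 -0.001 -1.   ]] [ -0.5  -5.2 125.4] [309.8 235.1] [341.8  56.6]
```

View pics/w3s.png

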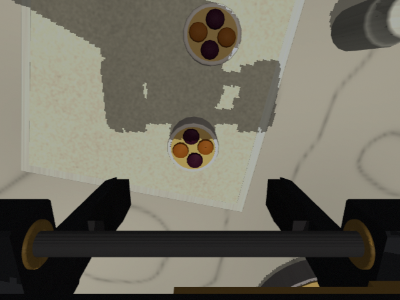

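The target ramekin is at about (309,235) full-scale, which matches the prediction.

Call:
apply_moves(targets="-0.5 -4 20 0 88; 0 0 30 0 88; 0 0 30 0 88; 0 0 25 0 88; 0 0 14 0 88; 0 0 5 0 88; 0 0 0 0 45; 0 0 0 0 45")

```text
time: 14.1
tcp_pos: [590.9, -400.5, 12.0]
eef_rot: [0.001, 0.625, 0.781, 0.0]
wrist_force: [-0.2, 0.4, -0.1]
finger_gap: 0.845
finger_force: 0.0
```

Call:
apply_moves(targets="0 0 0 0 45; 0 0 0 0 45; 0 0 0 0 45; 0 0 0 0 45")

```text
time: 14.5
tcp_pos: [589.5, -400.8, 10.9]
eef_rot: [0.0, 0.625, 0.781, -0.0]
wrist_force: [-1.8, 0.3, 4.5]
finger_gap: 0.583
finger_force: 30.0
```

Call:
apply_moves(targets="0 0 -20 0 45; 0 0 -32 0 45; 0 0 -32 0 45; 0 0 -32 0 45; 0 0 -32 0 45; 0 0 -32 0 45; 0 0 -32 0 45; 0 0 -28 0 45")

```text
time: 15.3
tcp_pos: [589.9, -400.0, 253.4]
eef_rot: [0.001, 0.625, 0.781, 0.0]
wrist_force: [0.9, -0.6, -0.8]
finger_gap: 0.581
finger_force: 30.0
```

```bash
python3 - <<'E'
from h import *
s,T=st(); print(s['tcp_pos'],s['finger_gap'],T.as_matrix().round(3),to((477.5,302.7,248)))
E
```

```text
[ 589.93205439 -399.99956211  253.43507785] 0.5809407954121906 [[-0.22   0.976  0.002]
 [ 0.976  0.22  -0.001]
 [-0.001  0.002 -1.   ]] [710.2  44.7   4.8]
```

Call:
apply_moves(targets="39.5 2.5 0 0 45; 39.5 2.5 0 0 45; 39.5 2.5 0 0 45; 39.5 2.5 0 0 45; 39.5 2.5 0 0 45; 39.5 2.5 0 0 45; 39.5 2.5 0 0 45; 39.5 2.5 0 0 45")

```text
time: 16.1
tcp_pos: [539.5, -85.8, 251.5]
eef_rot: [0.001, 0.625, 0.781, 0.0]
wrist_force: [0.8, -0.1, -0.8]
finger_gap: 0.585
finger_force: 30.0
```

Call:
apply_moves(targets="39.5 2.5 0 0 45; 39.5 2.5 0 0 45; 39.5 2.5 0 0 45; 39.5 2.5 0 0 45; 39.5 2.5 0 0 45; 39.5 2.5 0 0 45; 39.5 2.5 0 0 45; 39.5 2.5 0 0 45")

```text
time: 16.9
tcp_pos: [489.6, 227.0, 251.4]
eef_rot: [0.0, 0.625, 0.781, 0.001]
wrist_force: [0.1, 0.8, -1.2]
finger_gap: 0.579
finger_force: 30.0
```

Call:
apply_moves(targets="39.5 2.5 0 0 45; 39.5 2.5 0 0 45; 0 0 0 -0.15 45; 0 0 0 -0.15 45; 0 0 0 0 45; 0 0 0 0 45")

```text
time: 17.5
tcp_pos: [477.6, 303.1, 250.8]
eef_rot: [0.0, 0.503, 0.864, 0.0]
wrist_force: [-0.2, 0.2, -2.0]
finger_gap: 0.584
finger_force: 30.0
```

```bash
python3 - <<'E'
from h import *
s,T=st(); print(s['tcp_pos'],s['finger_gap'],T.as_matrix().round(3),to((477.5,302.7,46)))
d=snap('top','t3.png')
c=d['frame'][180:345,60:245]; e=d['frame'][190:330,365:520]
cv2.imwrite('pics/c3.png',np.hstack([cv2.resize(c[:,:,::-1],(400,357)),cv2.resize(e[:,:,::-1],(395,357))]))
E
```

```text
[477.64469601 303.14238415 250.7994894 ] 0.5836581070649758 [[-0.494  0.869  0.   ]
 [ 0.869  0.494  0.   ]
 [ 0.     0.001 -1.   ]] [ -0.3  -0.5 204.8]
```

Call:
apply_moves(targets="0 0 35 0 45; 0 0 35 0 45; 0 0 35 0 45; 0 0 35 0 45; 0 0 30 0 45; 0 0 22 0 45; 0 0 8 0 45; 0 0 5 0 45")

```text
time: 18.35
tcp_pos: [477.7, 303.0, 45.6]
eef_rot: [0.0, 0.502, 0.865, -0.0]
wrist_force: [-9.4, -7.2, 43.5]
finger_gap: 0.583
finger_force: 30.0
```

Call:
apply_moves(targets="0 0 0 0 45; 0 0 0 0 45")

```text
time: 18.55
tcp_pos: [478.5, 303.8, 46.4]
eef_rot: [0.001, 0.502, 0.865, 0.001]
wrist_force: [0.1, -0.6, -1.2]
finger_gap: 0.584
finger_force: 30.0
```

Call:
apply_moves(targets="0 0 0 0 70; 0 0 0 0 70; 0 0 0 0 70; 0 0 -15 0 70; 0 0 -40 0 70; 0 0 -48 0 88; 0 0 -48 0 88; 0 0 -48 0 88")

```text
time: 19.35
tcp_pos: [477.3, 303.0, 246.2]
eef_rot: [-0.0, 0.501, 0.865, -0.0]
wrist_force: [1.0, -0.2, 0.2]
finger_gap: 0.994
finger_force: 0.0
```

Call:
apply_moves(targets="-35.8 -12.7 0 0 88; -35.8 -12.7 0 0 88; -35.8 -12.7 0 0 88; -35.8 -12.7 0 0 88; -35.8 -12.7 0 0 88; -35.8 -12.7 0 0 88; -35.8 -12.7 0 0 88; -35.8 -12.7 0 0 88")

```text
time: 20.15
tcp_pos: [532.1, 2.6, 244.4]
eef_rot: [0.0, 0.501, 0.865, -0.0]
wrist_force: [0.0, 0.7, -0.2]
finger_gap: 0.996
finger_force: 0.0
```

Call:
apply_moves(targets="-35.8 -12.7 0 0 88; -35.8 -12.7 0 0 88; -35.8 -12.7 0 0 88; -35.8 -12.7 0 0 88; -35.8 -12.7 0 0 88; -35.8 -12.7 0 0 88; -35.8 -12.7 0 0 88; -35.8 -12.7 0 0 88")

```text
time: 20.95
tcp_pos: [586.3, -296.3, 244.3]
eef_rot: [-0.0, 0.501, 0.865, -0.0]
wrist_force: [0.4, 0.2, 0.8]
finger_gap: 0.998
finger_force: 0.0
```

Call:
apply_moves(targets="0 0 30 0 88; 0 0 40 0 88; 0 0 40 0 88; 0 0 0 0 88; 0 0 0 0 88")

```text
time: 21.45
tcp_pos: [586.6, -294.5, 134.6]
eef_rot: [-0.0, 0.501, 0.865, 0.0]
wrist_force: [0.5, -0.2, 0.4]
finger_gap: 0.998
finger_force: 0.0
```

```bash
python3 - <<'E'
from h import *
s,T=st(); d=snap('wrist','w4.png'); print(s['tcp_pos'],T.as_matrix().round(3),to((584,-295,9)),proj(d,(584,-295,40)))
t=snap('top','t4.png')
cv2.imwrite('pics/w4s.png',np.hstack([cv2.resize(d['frame'][:,:,::-1],(400,300)),cv2.resize(t['frame'][180:345,60:280,::-1],(400,300))]))
E
```

```text
[ 586.58315102 -294.54137484  134.60013032] [[-0.498  0.867 -0.   ]
 [ 0.867  0.498  0.   ]
 [ 0.001 -0.    -1.   ]] [  1.9  -3.6 127. ] [311.4 233.3]
```

View pics/w4s.png

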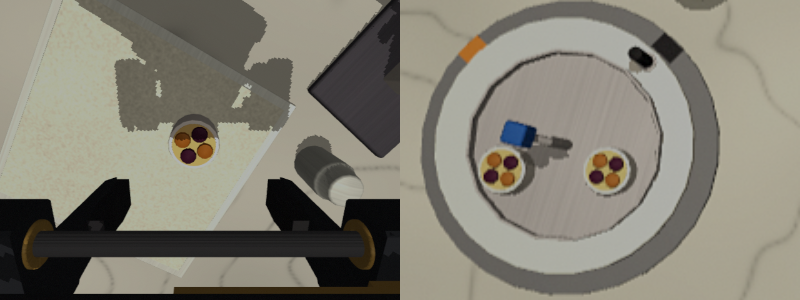

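Both pots stand well in the carrier. The last ramekin is at about (310,229), 2 mm from the prediction.

Call:
apply_moves(targets="3.5 -2.5 20 0 88; 0 0 30 0 88; 0 0 30 0 88; 0 0 25 0 88; 0 0 13 0 88; 0 0 5 0 88; 0 0 0 0 45; 0 0 0 0 45")

```text
time: 22.35
tcp_pos: [583.9, -293.3, 12.9]
eef_rot: [0.001, 0.501, 0.865, 0.0]
wrist_force: [-0.0, 0.2, -0.8]
finger_gap: 0.841
finger_force: 0.0
```

Call:
apply_moves(targets="0 0 0 0 45; 0 0 0 0 45; 0 0 0 0 45; 0 0 0 0 45")

```text
time: 22.75
tcp_pos: [582.8, -293.2, 11.8]
eef_rot: [0.0, 0.501, 0.865, -0.0]
wrist_force: [-0.8, -0.8, 4.3]
finger_gap: 0.583
finger_force: 30.0
```

Call:
apply_moves(targets="0 0 -20 0 45; 0 0 -32 0 45; 0 0 -32 0 45; 0 0 -32 0 45; 0 0 -32 0 45; 0 0 -32 0 45; 0 0 -32 0 45; 0 0 -32 0 45")

```text
time: 23.55
tcp_pos: [582.2, -292.7, 256.3]
eef_rot: [-0.0, 0.501, 0.865, -0.0]
wrist_force: [-0.8, 0.0, 0.3]
finger_gap: 0.579
finger_force: 30.0
```

```bash
python3 - <<'E'
from h import *
s,T=st(); print(s['tcp_pos'],s['finger_gap'],T.as_matrix().round(3),to((570,245.5,250)))
E
```

```text
[ 582.20597036 -292.73585104  256.29305436] 0.5788668050367185 [[-0.498  0.867 -0.001]
 [ 0.867  0.498  0.   ]
 [ 0.    -0.    -1.   ]] [472.8 257.5   6.4]
```

Call:
apply_moves(targets="33.5 18.8 0 0 45; 33.5 18.8 0 0 45; 33.5 18.8 0 0 45; 33.5 18.8 0 0 45; 33.5 18.8 0 0 45; 33.5 18.8 0 0 45; 33.5 18.8 0 0 45; 33.5 18.8 0 0 45")

```text
time: 24.35
tcp_pos: [579.2, 15.9, 255.1]
eef_rot: [-0.0, 0.501, 0.865, -0.0]
wrist_force: [-0.9, 0.4, -1.1]
finger_gap: 0.585
finger_force: 30.0
```

Call:
apply_moves(targets="33.5 18.8 0 0 45; 33.5 18.8 0 0 45; 33.5 18.8 0 0 45; 33.5 18.8 0 0 45; 33.5 18.8 0 0 45; 33.5 18.8 0 0 45; 0 0 0 0.149 45; 0 0 0 0.149 45")

```text
time: 25.15
tcp_pos: [576.5, 247.0, 254.8]
eef_rot: [-0.001, 0.625, 0.781, -0.0]
wrist_force: [-0.0, -1.7, -0.4]
finger_gap: 0.581
finger_force: 30.0
```

Call:
apply_moves(targets="0 0 0 0.149 45; 0 0 0 0.149 45; 0 0 0 0.149 45; 0 0 0 0.149 45; 0 0 0 0.149 45; 0 0 0 0.149 45; 0 0 0 0.149 45; 0 0 0 0.149 45")

```text
time: 25.95
tcp_pos: [577.0, 245.0, 254.9]
eef_rot: [-0.0, 0.956, 0.294, -0.0]
wrist_force: [0.3, 0.9, -1.3]
finger_gap: 0.585
finger_force: 30.0
```

Call:
apply_moves(targets="0 0 0 0.149 45; 0 0 0 0.149 45; 0 0 0 0.149 45; 0 0 0 0.149 45; 0 0 0 0 45; 0 0 0 0 45")

```text
time: 26.55
tcp_pos: [577.1, 245.1, 255.0]
eef_rot: [0.0, 1.0, 0.005, -0.0]
wrist_force: [-0.3, -0.2, -0.6]
finger_gap: 0.582
finger_force: 30.0
```

```bash
python3 - <<'E'
from h import *
s,T=st(); print(s['tcp_pos'],s['finger_gap'],s['joint_pos'].round(2),T.as_matrix().round(3),to((576.5,245.5,46.8)))
E
```

```text
[577.09051459 245.05659141 254.98359775] 0.581534631781829 [-0.48  0.67  0.01  1.55 -0.01  0.93 -2.03] [[ 1.    0.01 -0.  ]
 [ 0.01 -1.   -0.  ]
 [-0.    0.   -1.  ]] [ -0.5  -0.5 208.2]
```

Call:
apply_moves(targets="0 0 35 0 45; 0 0 35 0 45; 0 0 35 0 45; 0 0 35 0 45; 0 0 30 0 45; 0 0 20 0 45; 0 0 10 0 45; 0 0 4 0 45")

```text
time: 27.35
tcp_pos: [577.1, 244.8, 50.3]
eef_rot: [0.0, 1.0, 0.004, -0.001]
wrist_force: [-0.4, 0.4, 0.4]
finger_gap: 0.585
finger_force: 30.0
```

Call:
apply_moves(targets="0 0 2 0 45; 0 0 1.5 0 45; 0 0 0 0 45")

```text
time: 27.65
tcp_pos: [578.0, 245.1, 48.6]
eef_rot: [-0.0, 1.0, 0.003, 0.001]
wrist_force: [0.7, -0.6, -0.8]
finger_gap: 0.583
finger_force: 30.0
```

Call:
apply_moves(targets="0 0 1.5 0 45; 0 0 0 0 45; 0 0 0 0 70; 0 0 0 0 70; 0 0 0 0 70; 0 0 -15 0 70; 0 0 -40 0 70; 0 0 -45 0 88")

```text
time: 28.45
tcp_pos: [576.5, 244.5, 147.1]
eef_rot: [0.001, 1.0, 0.003, -0.001]
wrist_force: [-0.0, 1.0, -0.7]
finger_gap: 0.859
finger_force: 0.0
```

Call:
apply_moves(targets="0 0 -45 0 88; 0 0 -45 0 88; 0 0 -30 0 88; -30 0 0 0.115 88; -37 0 0 0.115 88; 0 0 0 0 88; 0 0 0 0 88; 0 0 0 0 88")

```text
time: 29.25
tcp_pos: [511.9, 248.6, 266.9]
eef_rot: [-0.0, 0.994, -0.112, 0.001]
wrist_force: [0.2, 0.1, 0.4]
finger_gap: 0.997
finger_force: 0.0
```

```bash
python3 - <<'E'
from h import *
s,T=st(); d=snap('wrist','w5.png'); print(s['tcp_pos'],T.as_matrix().round(3),to((510.5,245.5,182)),proj(d,(510.5,245.5,217)))
t=snap('top','t5.png'); 
hs=cv2.cvtColor(d['frame'],cv2.COLOR_RGB2HSV); m=((hs[...,0]>100)&(hs[...,0]<125)&(hs[...,1]>150)).astype(np.uint8)
ys,xs=np.nonzero(m); print(len(xs),cv2.minAreaRect(np.c_[xs,ys].astype(np.float32)))
cv2.imwrite('pics/w5s.png',np.hstack([cv2.resize(d['frame'][:,:,::-1],(400,300)),cv2.resize(t['frame'][180:345,60:280,::-1],(400,300))]))
E
```

```text
[511.8892007  248.63988771 266.92705292] [[ 0.975 -0.222  0.002]
 [-0.222 -0.975  0.   ]
 [ 0.002 -0.001 -1.   ]] [-0.9  3.4 84.7] [323.8 264.6]
2031 ((275.5391845703125, 362.6611328125), (428.4903259277344, 474.6337585449219), 62.47811508178711)
```

View pics/w5s.png

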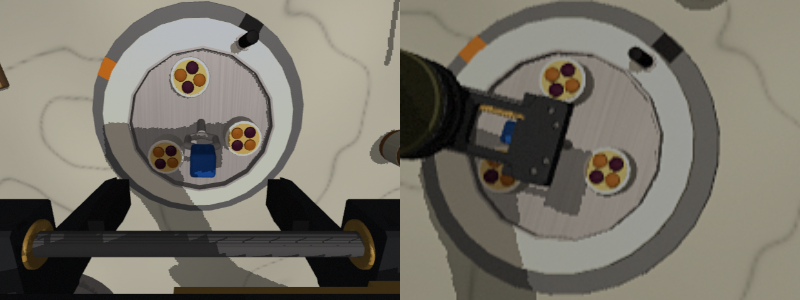

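All three pots stand in the carrier and the knob matches the prediction, so I'll grip it.

Call:
apply_moves(targets="-1 3 5 0 60; 0 0 20 0 50; 0 0 25 0 50; 0 0 20 0 50; 0 0 10 0 50; 0 0 5 0 50; 0 0 0 0 50; 0 0 0 0 30")

```text
time: 30.15
tcp_pos: [509.6, 246.2, 181.9]
eef_rot: [-0.0, 0.994, -0.112, 0.001]
wrist_force: [-0.1, 0.6, 0.7]
finger_gap: 0.498
finger_force: 0.0
```

Call:
apply_moves(targets="0 0 0 0 12; 0 0 0 0 12; 0 0 0 0 12; 0 0 0 0 12; 0 0 0 0 12")

```text
time: 30.65
tcp_pos: [509.1, 245.5, 181.6]
eef_rot: [0.0, 0.994, -0.112, 0.0]
wrist_force: [-1.2, -1.4, 4.4]
finger_gap: 0.246
finger_force: 29.9
```

Call:
apply_moves(targets="0 0 -5 0 12; 0 0 -8 0 12; 0 0 -12 0 12; 0 0 -12 0 12; 0 0 -12 0 12; 0 0 -12 0 12; 0 0 -12 0 12; 0 0 0 0 12")

```text
time: 31.45
tcp_pos: [510.1, 246.6, 256.3]
eef_rot: [-0.001, 0.994, -0.112, 0.002]
wrist_force: [0.8, -0.1, -6.5]
finger_gap: 0.247
finger_force: 29.9
```

```bash
python3 - <<'E'
from h import *
s,T=st(); print(s['tcp_pos'],s['finger_gap'],s['finger_force'],s['wrist_force'],s['wrist_torque'],T.as_matrix().round(3))
E
```

```text
[510.13519753 246.63493156 256.34214097] 0.24652202554024785 29.883612021803856 [ 0.84030778 -0.11677884 -6.47740413] [-0.06827867 -0.37684986  0.02960519] [[ 0.975 -0.222  0.004]
 [-0.222 -0.975  0.002]
 [ 0.003 -0.003 -1.   ]]
```

The carrier is up and weighs about 6 N, so the hook should sink about 34 mm. I'll carry it gently to a point in front of the hook tip.

Call:
apply_moves(targets="1 6 0 0 12; 2 12 0 0 12; 3 18 0 0 12; 4 22 0 0 12; 4 22 0 0 12; 4 22 0 0 12; 4 22 0 0 12; 4 22 0 0 12")

```text
time: 32.25
tcp_pos: [501.0, 94.7, 253.9]
eef_rot: [0.001, 0.994, -0.113, -0.001]
wrist_force: [0.7, 0.6, -5.8]
finger_gap: 0.248
finger_force: 29.9
```

Call:
apply_moves(targets="4 22 0 0 12; 4 22 0 0 12; 4 22 0 0 12; 4 22 0 0 12; 4 22 0 0 12; 3 20 0 0 12; 3 16 0 0 12; 2 10 0 0 12")

```text
time: 33.05
tcp_pos: [493.1, -64.0, 254.0]
eef_rot: [0.001, 0.993, -0.114, -0.001]
wrist_force: [-0.1, 0.4, -5.1]
finger_gap: 0.243
finger_force: 29.9
```

Call:
apply_moves(targets="2 10 0 0 12; 2 10 0 0 12; 0 5 0 0 12; 0 2 0 0 12; 0 0 0 0 12; 0 0 0 0 12; 0 0 0 0 12")

```text
time: 33.75
tcp_pos: [492.5, -86.9, 254.2]
eef_rot: [-0.0, 0.994, -0.111, 0.0]
wrist_force: [0.6, -0.4, -5.5]
finger_gap: 0.245
finger_force: 29.9
```

```bash
python3 - <<'E'
from h import *
s,T=st(); d=snap('wrist','w6.png'); print(s['tcp_pos'],T.as_matrix().round(3),proj(d,(545,-101,228)),proj(d,(696,-124,214)))
t=snap('top','t6.png')
c=t['frame'][110:300,240:420,::-1]
cv2.imwrite('pics/w6s.png',np.hstack([cv2.resize(d['frame'][:,:,::-1],(440,330)),cv2.resize(c,(312,330),interpolation=cv2.INTER_CUBIC)]))
E
```

```text
[492.53469972 -86.92435248 254.20301174] [[ 0.975 -0.221  0.   ]
 [-0.221 -0.975  0.   ]
 [ 0.    -0.    -1.   ]] [322.4 165.5] [ 292.5 -280.7]
```

View pics/w6s.png

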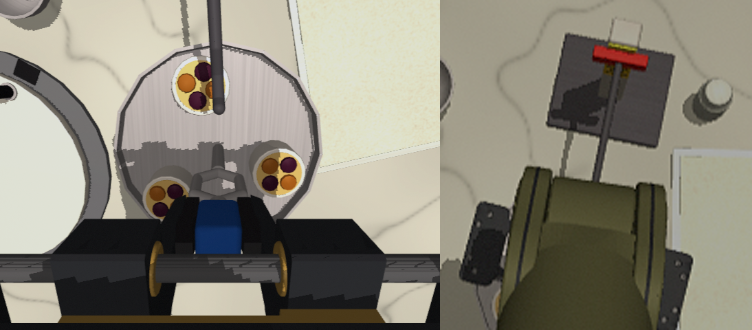

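The tip is at (218,110) in the left panel, about (317,160) full-scale. The rod runs almost straight up the image, exiting near (214,0).

```bash
python3 - <<'E'
from h import *
d=load('w6'); g=cv2.cvtColor(d['frame'],cv2.COLOR_RGB2GRAY).astype(int)
for v in (4,40,80,120,150): 
    r=g[v,285:345]; print(v,285+np.where(r<95)[0][[0,-1]] if (r<95).any() else r.tolist(), r.min())
a=ray(d,317,158,228); b=ray(d,311,2,214); print(a,b,np.degrees(np.arctan2(*(b-a)[1::-1])))
s,T=st(); print(T.inv().apply(a-s['tcp_pos']), s['tcp_pos'])
E
```

```text
4 [301 320] 48
40 [303 321] 48
80 [306 323] 41
120 [303 324] 50
150 [285 326] 16
[548.6 -99.5 228. ] [ 609.5 -110.7  214. ] -10.420712396794515
[57.42867217 -0.37424838 26.23201378] [492.51234599 -87.14775128 254.2280006 ]
```

Call:
apply_moves(targets="0 0 0 -0.042 12; 0 2 0 0 12; 0 0 0 0 12; 4 0 0 0 12; 8 0 0 0 12; 8 0 0 0 12; 6 0 0 0 12; 4 0 0 0 12")

```text
time: 34.65
tcp_pos: [522.6, -95.2, 254.2]
eef_rot: [0.0, 0.996, -0.091, 0.0]
wrist_force: [0.3, 0.2, -5.7]
finger_gap: 0.246
finger_force: 29.9
```

Call:
apply_moves(targets="0 0 0 0 12; 0 0 0 0 12")

```text
time: 34.85
tcp_pos: [521.2, -95.0, 254.0]
eef_rot: [0.0, 0.996, -0.091, -0.0]
wrist_force: [0.3, 0.4, -5.3]
finger_gap: 0.245
finger_force: 29.9
```

```bash
python3 - <<'E'
from h import *
s,T=st(); d=snap('wrist','w7.png'); a=np.array((548.6,-99.5,228)); print(s['tcp_pos'],T.inv().apply(a-s['tcp_pos']),proj(d,a))
t=snap('scene','s7.png'); 
c=t['frame'][140:360,200:420,::-1]
cv2.imwrite('pics/w7s.png',np.hstack([cv2.resize(d['frame'][:,:,::-1],(400,300)),cv2.resize(c,(300,300),interpolation=cv2.INTER_CUBIC)]))
E
```

```text
[521.15768909 -94.98645537 254.03880036] [27.83149145 -0.53688039 26.01137212] [316.  225.1]
```

View pics/w7s.png

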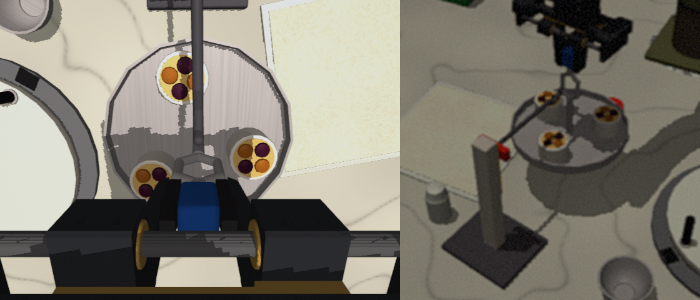

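The rod (x≈198) lines up with the eye and knob (x≈199), with the tip just before the eye. Going forward 48 mm.

Call:
apply_moves(targets="4 0 0 0 12; 8 0 0 0 12; 10 0 0 0 12; 10 0 0 0 12; 8 0 0 0 12; 5 0 0 0 12; 3 0 0 0 12; 0 0 0 0 12")

```text
time: 35.75
tcp_pos: [569.1, -103.8, 254.1]
eef_rot: [0.0, 0.996, -0.091, 0.0]
wrist_force: [0.8, 1.1, -5.6]
finger_gap: 0.244
finger_force: 29.9
```

Call:
apply_moves(targets="0 0 5 0 12; 0 0 7 0 12; 0 0 7 0 12; 0 0 5 0 12; 0 0 0 0 12; 0 0 0 0 12")

```text
time: 36.35
tcp_pos: [568.1, -103.5, 230.0]
eef_rot: [-0.0, 0.996, -0.091, -0.001]
wrist_force: [-2.0, 1.0, -4.3]
finger_gap: 0.241
finger_force: 29.9
```

Call:
apply_moves(targets="0 0 3 0 12; 0 0 4 0 12; 0 0 4 0 12; 0 0 4 0 12; 0 0 0 0 12; 0 0 0 0 12; 0 0 0 0 12")

```text
time: 37.05
tcp_pos: [568.5, -103.6, 215.3]
eef_rot: [-0.0, 0.996, -0.091, -0.0]
wrist_force: [-3.3, 0.6, -2.5]
finger_gap: 0.248
finger_force: 29.9
```

```bash
python3 - <<'E'
from h import *
s,T=st(); a=np.array((548.6,-99.5,228)); print(s['tcp_pos'],T.inv().apply(a-s['tcp_pos']),s['wrist_force'],s['wrist_torque'])
E
```

```text
[ 568.46117321 -103.60091427  215.268843  ] [-20.28354336  -0.4357346  -12.71825704] [-3.27735201  0.59687422 -2.51905598] [0.38450346 0.81245612 0.03450863]
```

Call:
apply_moves(targets="-1.5 0 2 0 12; -1 0 3 0 12; 0 0 3 0 12; 0 0 2 0 12; 0 0 0 0 12; 0 0 0 0 12; 0 0 0 0 12")

```text
time: 37.75
tcp_pos: [567.4, -103.4, 205.6]
eef_rot: [0.0, 0.996, -0.091, 0.001]
wrist_force: [2.5, 0.1, -0.8]
finger_gap: 0.239
finger_force: 29.9
```

Call:
apply_moves(targets="0 0 1.5 0 12; 0 0 1.5 0 12; 0 0 0 0 12; 0 0 0 0 12; 0 0 0 0 12")

```text
time: 38.25
tcp_pos: [567.1, -103.4, 202.5]
eef_rot: [0.0, 0.996, -0.091, 0.001]
wrist_force: [4.9, -0.5, 0.1]
finger_gap: 0.245
finger_force: 29.9
```

Call:
apply_moves(targets="0.7 0 0 0 12; 0.3 0 0 0 12; 0 0 0 0 12; 0 0 0 0 12; 0 0 0 0 12")

```text
time: 38.75
tcp_pos: [567.2, -103.4, 202.2]
eef_rot: [-0.0, 0.996, -0.091, -0.0]
wrist_force: [4.5, 0.8, -0.2]
finger_gap: 0.249
finger_force: 29.9
```

Call:
apply_moves(targets="0 0 0 0 60; 0 0 0 0 60; 0 0 0 0 60; 0 0 0 0 60; 0 0 -8 0 60; 0 0 -20 0 60; 0 0 -40 0 60; 0 0 -40 0 60")

```text
time: 39.55
tcp_pos: [566.6, -103.4, 311.6]
eef_rot: [0.0, 0.996, -0.091, -0.001]
wrist_force: [0.7, -0.1, 0.1]
finger_gap: 0.681
finger_force: 0.0
```

Call:
apply_moves(targets="0 0 0 0 60; 0 0 0 0 60; 0 0 0 0 60; 0 0 0 0 60; 0 0 0 0 60; 0 0 0 0 60; 0 0 0 0 60; 0 0 0 0 60")

```text
time: 40.35
tcp_pos: [567.2, -103.4, 310.1]
eef_rot: [0.0, 0.996, -0.091, -0.0]
wrist_force: [-0.3, -0.2, -0.6]
finger_gap: 0.682
finger_force: 0.0
```

Call:
apply_moves(targets="0 0 0 0 60; 0 0 0 0 60; 0 0 0 0 60; 0 0 0 0 60; 0 0 0 0 60; 0 0 0 0 60; 0 0 0 0 60; 0 0 0 0 60")

```text
time: 41.15
tcp_pos: [567.3, -103.4, 310.2]
eef_rot: [0.0, 0.996, -0.091, 0.0]
wrist_force: [0.1, -0.0, -0.1]
finger_gap: 0.681
finger_force: 0.0
```

Call:
apply_moves(targets="0 0 0 0 60; 0 0 0 0 60; 0 0 0 0 60; 0 0 0 0 60; 0 0 0 0 60; 0 0 0 0 60; 0 0 0 0 60; 0 0 0 0 60")

```text
time: 41.95
tcp_pos: [567.3, -103.4, 310.2]
eef_rot: [0.0, 0.996, -0.091, 0.0]
wrist_force: [-0.7, 0.0, 0.1]
finger_gap: 0.682
finger_force: 0.0
```

```bash
python3 - <<'E'
from h import *
s,T=st(); d=snap('wrist','w8.png'); print(s['tcp_pos'],s['time'])
t=snap('scene','s8.png'); 
c=t['frame'][140:360,200:420,::-1]
cv2.imwrite('pics/w8s.png',np.hstack([cv2.resize(d['frame'][:,:,::-1],(400,300)),cv2.resize(c,(300,300),interpolation=cv2.INTER_CUBIC)]))
E
```

```text
[ 567.29762247 -103.44811596  310.22789469] 41.95
```

View pics/w8s.png

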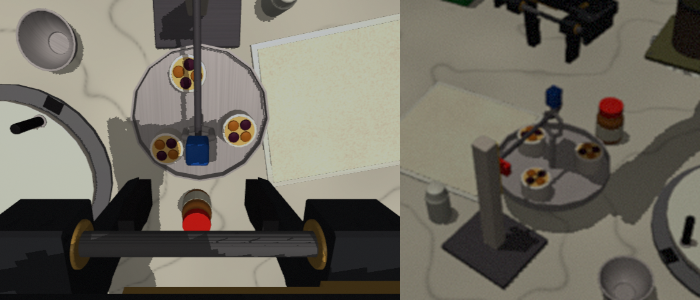

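The carrier hangs on the hook with all three pots upright. I'll keep waiting and check that it has come to rest.

Call:
apply_moves(targets="0 0 0 0 60; 0 0 0 0 60; 0 0 0 0 60; 0 0 0 0 60; 0 0 0 0 60; 0 0 0 0 60; 0 0 0 0 60; 0 0 0 0 60")

```text
time: 42.85
tcp_pos: [567.3, -103.5, 310.2]
eef_rot: [0.0, 0.996, -0.091, 0.0]
wrist_force: [-0.3, 1.0, 0.2]
finger_gap: 0.683
finger_force: 0.0
```

```bash
cat >> h.py <<'E'
def knob(d):
    hs=cv2.cvtColor(d['frame'],cv2.COLOR_RGB2HSV); m=((hs[...,0]>100)&(hs[...,0]<125)&(hs[...,1]>150)).astype(np.uint8)
    k,_,s,c=cv2.connectedComponentsWithStats(m); i=1+s[1:,4].argmax(); return c[i].round(2),s[i]
E
python3 - <<'E'
from h import *
for i in range(4): print(knob(grab_frame('scene')))
print(knob(load('s8')))
E
```

```text
(array([312.37, 210.85]), array([308, 203,  10,  16, 130], dtype=int32))
(array([312.4 , 211.05]), array([308, 204,  10,  15, 128], dtype=int32))
(array([312.29, 210.88]), array([308, 204,  10,  15, 124], dtype=int32))
(array([312.43, 211.01]), array([308, 203,  10,  16, 130], dtype=int32))
(array([312.34, 210.95]), array([308, 204,  10,  15, 128], dtype=int32))
```

Call:
apply_moves(targets="0 0 0 0 60; 0 0 0 0 60; 0 0 0 0 60; 0 0 0 0 60; 0 0 0 0 60; 0 0 0 0 60; 0 0 0 0 60; 0 0 0 0 60")

```text
time: 43.85
tcp_pos: [567.3, -103.5, 310.2]
eef_rot: [0.0, 0.996, -0.091, 0.0]
wrist_force: [0.4, 0.4, -0.4]
finger_gap: 0.681
finger_force: 0.0
```

Call:
apply_moves(targets="0 0 0 0 60; 0 0 0 0 60; 0 0 0 0 60; 0 0 0 0 60; 0 0 0 0 60; 0 0 0 0 60; 0 0 0 0 60; 0 0 0 0 60")

```text
time: 44.65
tcp_pos: [567.3, -103.4, 310.2]
eef_rot: [0.0, 0.996, -0.091, 0.0]
wrist_force: [-0.3, 0.0, 0.2]
finger_gap: 0.68
finger_force: 0.0
```

Call:
apply_moves(targets="0 0 0 0 60; 0 0 0 0 60; 0 0 0 0 60; 0 0 0 0 60; 0 0 0 0 60; 0 0 0 0 60; 0 0 0 0 60; 0 0 0 0 60")

```text
time: 45.45
tcp_pos: [567.3, -103.5, 310.2]
eef_rot: [0.0, 0.996, -0.091, 0.0]
wrist_force: [0.8, 0.5, -0.5]
finger_gap: 0.68
finger_force: 0.0
```

```bash
python3 - <<'E'
from h import *
for i in range(3): print(knob(grab_frame('scene')))
d=snap('wrist','w9.png'); print(knob(d)); s,T=st(); print(s['tcp_pos'])
for z in (190,195,200,205): print(z, proj(d,s['tcp_pos']*np.array([1,1,0])+[0,0,z]))
c,b=knob(d); g=d['frame'][b[1]-40:b[1]+b[3]+10,b[0]-30:b[0]+b[2]+30,::-1]; print(b); cv2.imwrite('pics/k9.png',cv2.resize(g,None,fx=4,fy=4))
E
```

```text
(array([312.34, 210.94]), array([308, 203,  10,  17, 129], dtype=int32))
(array([312.33, 210.88]), array([308, 203,  10,  16, 127], dtype=int32))
(array([312.51, 211.07]), array([308, 204,  10,  16, 132], dtype=int32))
(array([315.41, 240.62]), array([ 297,  217,   37,   48, 1661], dtype=int32))
[ 567.29350871 -103.46213967  310.25243035]
190 [317.3 225.4]
195 [317.3 227.5]
200 [317.3 229.7]
205 [317.3 231.9]
[ 297  217   37   48 1661]
```

View pics/k9.png

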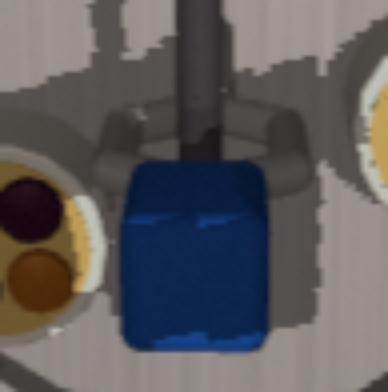

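It has come to rest: the knob holds at (312.4,210.9) in the scene view, steady for over 3 s. Now I'll regrip, lift and back out.

Call:
apply_moves(targets="0 0 20 0 60; 0 0 30 0 60; 0 0 30 0 60; 0 0 18 0 60; 0 0 9 0 60; 0 0 0 0 60; 0 0 0 0 40; 0 0 0 0 30")

```text
time: 46.45
tcp_pos: [568.2, -103.6, 204.4]
eef_rot: [0.0, 0.996, -0.091, 0.001]
wrist_force: [0.1, -0.6, -1.0]
finger_gap: 0.522
finger_force: 0.0
```

Call:
apply_moves(targets="0 0 0 0 12; 0 0 0 0 12; 0 0 0 0 12; 0 0 0 0 12; 0 0 0 0 12")

```text
time: 46.95
tcp_pos: [567.8, -103.0, 203.4]
eef_rot: [-0.0, 0.996, -0.091, 0.001]
wrist_force: [1.9, 1.4, -0.2]
finger_gap: 0.244
finger_force: 29.8
```

Call:
apply_moves(targets="0 0 -4 0 12; 0 0 -8 0 12; 0 0 -9 0 12; 0 0 -9 0 12; 0 0 -9 0 12; 0 0 -7 0 12; 0 0 -5 0 12; 0 0 0 0 12")

```text
time: 47.75
tcp_pos: [567.1, -103.9, 254.7]
eef_rot: [0.0, 0.996, -0.091, 0.0]
wrist_force: [0.2, -0.2, -5.4]
finger_gap: 0.248
finger_force: 29.8
```

Call:
apply_moves(targets="0 0 0 0 12; 0 0 0 0 12")

```text
time: 47.95
tcp_pos: [566.8, -103.5, 253.7]
eef_rot: [0.0, 0.996, -0.091, -0.001]
wrist_force: [0.2, -0.4, -6.5]
finger_gap: 0.247
finger_force: 29.8
```

Call:
apply_moves(targets="-4 0 0 0 12; -9 0 0 0 12; -12 0 0 0 12; -14 0 0 0 12; -14 0 0 0 12; -12 0 0 0 12; -9 0 0 0 12; -5 0 0 0 12")

```text
time: 48.75
tcp_pos: [488.2, -89.0, 254.3]
eef_rot: [0.0, 0.996, -0.091, -0.001]
wrist_force: [-0.0, 0.8, -5.8]
finger_gap: 0.246
finger_force: 29.8
```

Call:
apply_moves(targets="0 -5 -4 0 12; -1 -10 -4 0 12; -2 -16 -3 0 12; -3 -20 0 0 12; -3 -22 0 0 12; -3 -22 0 0 12; -3 -22 0 0 12; -3 -22 0 0 12")

```text
time: 49.55
tcp_pos: [497.9, 53.2, 265.7]
eef_rot: [-0.0, 0.996, -0.09, 0.001]
wrist_force: [-0.1, -0.2, -5.5]
finger_gap: 0.25
finger_force: 29.8
```

Call:
apply_moves(targets="-3 -22 0 0 12; -3 -22 0 0 12; -3 -22 0 0 12; -3 -22 0 0 12; -3 -22 0 0 12; -3 -22 0 0 12; -2 -20 0 0 12; -2 -16 0 0 12")

```text
time: 50.35
tcp_pos: [506.0, 223.2, 265.5]
eef_rot: [-0.001, 0.996, -0.09, 0.0]
wrist_force: [1.1, 0.5, -5.2]
finger_gap: 0.243
finger_force: 29.9
```

Call:
apply_moves(targets="-2 -12 0 0 12; -1 -10 0 0 12; 0 -6 0 0 12; 0 -3 0 0 12; 0 0 0 0 12; 0 0 0 0 12; 0 0 0 0 12")

```text
time: 51.05
tcp_pos: [508.6, 250.1, 265.2]
eef_rot: [0.0, 0.996, -0.092, -0.0]
wrist_force: [0.3, 1.3, -5.2]
finger_gap: 0.25
finger_force: 29.8
```

```bash
python3 - <<'E'
from h import *
s,T=st(); d=snap('wrist','w10.png'); print(s['tcp_pos'],T.as_matrix().round(3),s['wrist_force'],to((511.5,250.5,183)))
im=d['frame'].copy()
# overlay plate r145 z35, base r170 z12 for guess center
a=np.linspace(0,2*np.pi,90)
for r,z,col in((145,35,(255,0,0)),(170,12,(0,0,255))):
    p=np.array([proj(d,(511.5+r*np.cos(t),250.5+r*np.sin(t),z)) for t in a]); cv2.polylines(im,[p.round().astype(np.int32)],True,col,1)
cv2.imwrite('pics/w10o.png',im[:,:,::-1])
E
```

```text
[508.61396046 250.13153825 265.21731289] [[ 0.983 -0.182 -0.   ]
 [-0.182 -0.983 -0.001]
 [ 0.     0.001 -1.   ]] [ 0.25787495  1.26432939 -5.16956966] [ 2.8 -0.8 82.2]
```

View pics/w10o.png

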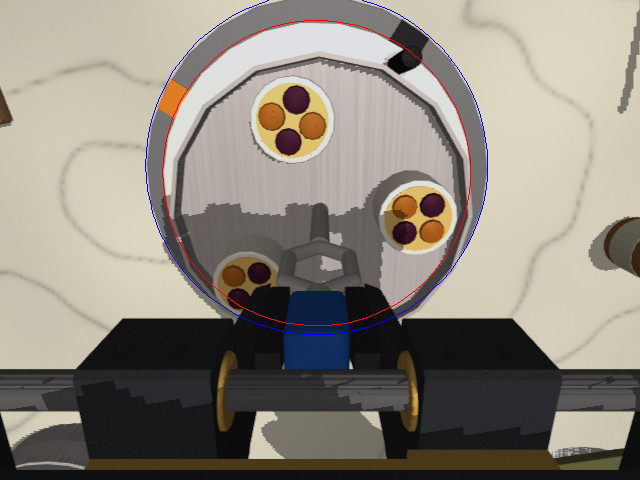

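The overlay matches the turntable to within a couple of pixels, so its centre is (511.5, 250.5). Lowering the carrier.

Call:
apply_moves(targets="2 -0.5 5 0 12; 0 0 12 0 12; 0 0 15 0 12; 0 0 15 0 12; 0 0 14 0 12; 0 0 10 0 12; 0 0 6 0 12; 0 0 2 0 12")

```text
time: 51.9
tcp_pos: [512.2, 250.0, 186.5]
eef_rot: [0.0, 0.996, -0.091, 0.001]
wrist_force: [2.0, -4.3, 3.0]
finger_gap: 0.246
finger_force: 30.0
```

Call:
apply_moves(targets="0 0 1 0 12; 0 0 1 0 12; 0 0 0 0 12; 0 0 0 0 12")

```text
time: 52.3
tcp_pos: [512.9, 249.8, 186.0]
eef_rot: [0.0, 0.996, -0.092, 0.002]
wrist_force: [2.2, -5.7, 4.3]
finger_gap: 0.248
finger_force: 30.0
```

Call:
apply_moves(targets="0 0 0 0 16; 0 0 0 0 20; 0 0 0 0 26; 0 0 0 0 40; 0 0 0 0 60; 0 0 0 0 60; 0 0 0 0 60; 0 0 -5 0 60")

```text
time: 53.1
tcp_pos: [510.0, 251.3, 188.8]
eef_rot: [0.0, 0.996, -0.091, -0.001]
wrist_force: [-0.7, 0.1, -0.5]
finger_gap: 0.673
finger_force: 0.0
```

Call:
apply_moves(targets="0 0 -20 0 60; 0 0 -40 0 60; 0 0 -40 0 60; 0 0 -30 0 60; 0 0 0 0 60; 0 0 0 0 60")

```text
time: 53.7
tcp_pos: [510.6, 251.3, 319.8]
eef_rot: [-0.0, 0.996, -0.091, 0.0]
wrist_force: [-0.5, 0.6, -0.4]
finger_gap: 0.679
finger_force: 0.0
```

```bash
python3 - <<'E'
from h import *
s,T=st(); d=snap('wrist','w11.png'); print(s['tcp_pos'],T.as_matrix().round(3))
im=d['frame'].copy(); C=(511.5,250.5)
a=np.linspace(0,2*np.pi,90)
for r,z,col in((145,35,(255,0,0)),(105,55,(0,255,0))):
    p=np.array([proj(d,(C[0]+r*np.cos(t),C[1]+r*np.sin(t),z)) for t in a]); cv2.polylines(im,[p.round().astype(np.int32)],True,col,1)
p=np.radians(-43); pp=(C[0]+130*np.cos(p),C[1]+130*np.sin(p),97); cv2.circle(im,proj(d,pp).round().astype(int).tolist(),5,(255,0,255),1)
cv2.imwrite('pics/w11o.png',im[:,:,::-1])
E
```

```text
[510.61110287 251.30239301 319.78455857] [[ 0.983 -0.181  0.001]
 [-0.181 -0.983  0.001]
 [ 0.001 -0.001 -1.   ]]
```

View pics/w11o.png

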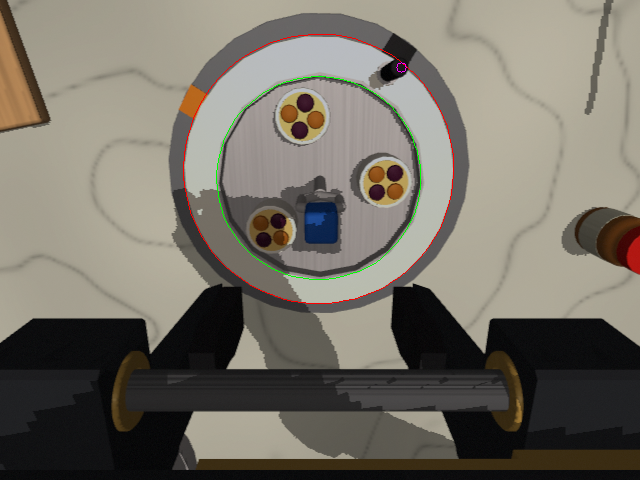

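The carrier is within about 2 mm of the middle, and the peg top sits at the predicted pixel (≈400,68). Next I'll straddle the peg.

Call:
apply_moves(targets="27.5 17.5 0 0 60; 27.5 17.5 0 0 50; 27.5 17.5 0 0 45; 27.5 17.5 0 0 45; 0 0 40 0 45; 0 0 40 0 45; 0 0 40 0 45; 0 0 0 0 45")

```text
time: 54.55
tcp_pos: [600.9, 161.1, 192.4]
eef_rot: [0.003, 0.996, -0.091, -0.007]
wrist_force: [-0.5, 0.0, -0.5]
finger_gap: 0.508
finger_force: 0.0
```

Call:
apply_moves(targets="0 0 0 0 45; 0 0 30 0 45; 0 0 35 0 45; 0 0 35 0 45; 0 0 20 0 45; 0 0 13 0 45; 0 0 5 0 45; 0 0 0 0 45")

```text
time: 55.35
tcp_pos: [607.0, 162.7, 62.2]
eef_rot: [-0.0, 0.996, -0.091, 0.001]
wrist_force: [-0.3, 0.6, 0.1]
finger_gap: 0.51
finger_force: 0.0
```

Call:
apply_moves(targets="0 0 0 0 40; 0 0 0 0 32; 0 0 0 0 24; 0 0 0 0 24; 0 0 0 0 24")

```text
time: 55.85
tcp_pos: [606.2, 162.4, 61.4]
eef_rot: [-0.0, 0.996, -0.091, 0.0]
wrist_force: [0.2, -0.4, 0.3]
finger_gap: 0.271
finger_force: 0.0
```

```bash
cat > arc.py <<'E'
from h import *
s,T=st(); print(s['tcp_pos'],s['finger_gap'],s['wrist_force'])
C=np.array((511.5,250.5)); p=s['tcp_pos'][:2].copy(); M=T.as_matrix(); yaw=np.arctan2(M[1,0],M[0,0]); ph0=np.arctan2(*(p-C)[::-1]); print(np.degrees([yaw,ph0]),np.hypot(*(p-C)))
N=24; out=[]
for i in range(1,N+1):
    ph=ph0+(np.radians(47.5)-ph0)*i/N; t=C+130*np.array([np.cos(ph),np.sin(ph)])
    x=np.array([np.cos(yaw),np.sin(yaw)]); y=np.array([x[1],-x[0]]); dd=t-p
    out.append("%.1f %.1f 0 -0.033 24"%(dd@x,dd@y)); yaw+=0.033; p=p+round(dd@x,1)*x+round(dd@y,1)*y
print("; ".join(out[:8]));print("; ".join(out[8:16]));print("; ".join(out[16:]))
E
python3 arc.py
```

```text
[606.19014525 162.42607976  61.44845375] 0.27092125779308435 [ 0.19006586 -0.35155345  0.31987255]
[-10.43559099 -42.92674614] 129.31836309829663
4.9 -7.0 0 -0.033 24; 4.1 -7.5 0 -0.033 24; 3.9 -7.6 0 -0.033 24; 3.6 -7.8 0 -0.033 24; 3.4 -7.8 0 -0.033 24; 3.1 -8.0 0 -0.033 24; 2.8 -8.1 0 -0.033 24; 2.5 -8.1 0 -0.033 24
2.3 -8.2 0 -0.033 24; 2.1 -8.3 0 -0.033 24; 1.7 -8.4 0 -0.033 24; 1.5 -8.4 0 -0.033 24; 1.2 -8.5 0 -0.033 24; 0.9 -8.5 0 -0.033 24; 0.7 -8.5 0 -0.033 24; 0.3 -8.5 0 -0.033 24
0.1 -8.6 0 -0.033 24; -0.2 -8.5 0 -0.033 24; -0.4 -8.6 0 -0.033 24; -0.8 -8.5 0 -0.033 24; -1.0 -8.5 0 -0.033 24; -1.3 -8.4 0 -0.033 24; -1.6 -8.4 0 -0.033 24; -1.9 -8.4 0 -0.033 24
```

Call:
apply_moves(targets="4.9 -7 0 -0.033 24; 4.1 -7.5 0 -0.033 24; 3.9 -7.6 0 -0.033 24; 3.6 -7.8 0 -0.033 24; 3.4 -7.8 0 -0.033 24; 3.1 -8 0 -0.033 24; 2.8 -8.1 0 -0.033 24; 2.5 -8.1 0 -0.033 24")

```text
time: 56.65
tcp_pos: [639.0, 222.7, 61.5]
eef_rot: [-0.0, 0.999, 0.042, 0.001]
wrist_force: [3.3, -3.0, -0.1]
finger_gap: 0.27
finger_force: 1.4
```

Call:
apply_moves(targets="2.3 -8.2 0 -0.033 24; 2.1 -8.3 0 -0.033 24; 1.7 -8.4 0 -0.033 24; 1.5 -8.4 0 -0.033 24; 1.2 -8.5 0 -0.033 24; 0.9 -8.5 0 -0.033 24; 0.7 -8.5 0 -0.033 24; 0.3 -8.5 0 -0.033 24")

```text
time: 57.45
tcp_pos: [634.8, 290.3, 61.1]
eef_rot: [-0.0, 0.985, 0.174, -0.0]
wrist_force: [0.6, -0.5, -0.2]
finger_gap: 0.271
finger_force: 0.2
```

Call:
apply_moves(targets="0.1 -8.6 0 -0.033 24; -0.2 -8.5 0 -0.033 24; -0.4 -8.6 0 -0.033 24; -0.8 -8.5 0 -0.033 24; -1 -8.5 0 -0.033 24; -1.3 -8.4 0 -0.033 24; -1.6 -8 0 -0.033 24; -1.9 -6 0 -0.033 24")

```text
time: 58.25
tcp_pos: [599.8, 345.1, 61.1]
eef_rot: [-0.0, 0.953, 0.302, -0.0]
wrist_force: [-0.2, 0.1, 0.3]
finger_gap: 0.269
finger_force: 0.0
```

Call:
apply_moves(targets="0 0 0 0 24; 0 0 0 0 24; 0 0 0 0 24")

```text
time: 58.55
tcp_pos: [600.9, 343.8, 61.2]
eef_rot: [-0.0, 0.954, 0.3, 0.0]
wrist_force: [-0.9, 0.6, 0.1]
finger_gap: 0.269
finger_force: 0.8
```

```bash
python3 - <<'E'
from h import *
s,T=st(); p=s['tcp_pos']; print(p,s['wrist_force'],np.degrees(np.arctan2(p[1]-250.5,p[0]-511.5)))
E
```

```text
[600.88025054 343.8070604   61.23920905] [-0.91412897  0.57283812  0.08613157] 46.23136626348947
```

Call:
apply_moves(targets="0 0 0 0 30; 0 0 0 0 45; 0 0 0 0 45; 0 0 0 0 45; 0 0 0 0 45; 0 0 -15 0 45; 0 0 -35 0 45; 0 0 -45 0 45")

```text
time: 59.35
tcp_pos: [599.6, 343.3, 156.4]
eef_rot: [0.001, 0.954, 0.3, -0.002]
wrist_force: [0.7, 0.8, -0.4]
finger_gap: 0.51
finger_force: 0.0
```

Call:
apply_moves(targets="0 0 -45 0 60; 0 0 -45 0 60; 0 0 -45 0 60; -40 0 0 0 60; -40 0 0 0 60; -40 0 0 0 60; 0 0 0 0 60; 0 0 0 0 60")

```text
time: 60.15
tcp_pos: [502.3, 275.0, 292.7]
eef_rot: [-0.0, 0.954, 0.3, 0.001]
wrist_force: [1.4, 0.8, -0.0]
finger_gap: 0.68
finger_force: 0.0
```

```bash
python3 - <<'E'
from h import *
s,T=st(); print(s['tcp_pos'],s['time']); d=snap('wrist','w12.png'); t=snap('scene','s12.png')
cv2.imwrite('pics/w12s.png',np.vstack([cv2.resize(d['frame'][:,:,::-1],(400,300)),cv2.resize(t['frame'][:,:,::-1],(400,300))]))
E
```

```text
[502.25191634 275.00403087 292.69262364] 60.15
```

View pics/w12s.png

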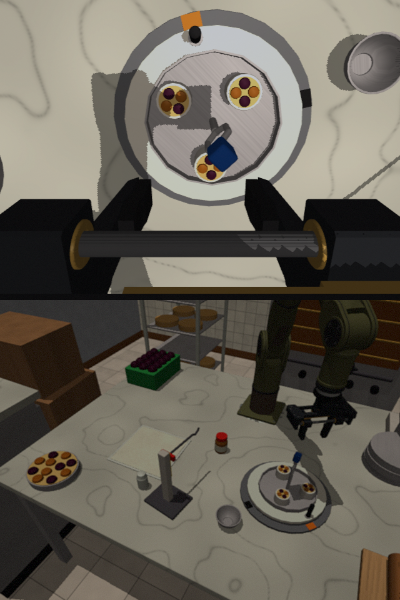

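The peg stands at the orange mark (195,25). All the pots are upright in the centred carrier, and the jam jar, bowl and shaker haven't moved.

```bash
python3 -c "
from station import workorder; print(workorder.finish_job())"
```

```text
the job is handed in; nothing more can be done
None
```

I handed the job in at about 60 s. All three ramekins stand in the carrier, which hung at rest on the hook and is now back on the middle of the turntable, with the peg at the orange mark. The jam jar, bowl and sugar shaker were left alone.

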